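# Find where the sample shuttle binds and back it off

### The arm

A 6-joint arm with a two-finger parallel gripper is mounted at the origin on the work surface. World frame = base frame: x ahead of the robot, y to its left, z up, the work surface at z = 0. Lengths are in mm, angles in rad, forces in N, time in s.
With the tool pointing down it reaches from about 350 to 975 mm from the base axis. Payload 7.1 kg.
Tool frame: the origin (TCP) lies where the fingers leave the gripper's body, on its centre line; the fingertips stand 80 mm ahead of it and the grasp point (between the pads) lies 61 mm ahead of it; x points along the fingers, y is the direction in which the jaws open and shut, and the axes are right-handed (so a half turn about x gives the same grasp; the last joint's range is limited). The gripper opens to 88 mm and grips with 3 to 60 N. Pads are 20 mm wide; open, the fingers measure 115 mm over their backs; the gripper's body (75 mm by 178 mm) begins 61 mm behind the grasp point.
Start: joints at [1.294, 0.423, 1.63, -0, 1.089, -0.019], TCP at [159.315, 604.338, 302.675] pointing down, gripper open.
Joint ranges: [-3, 3], [-0.9, 2.11], [0.09, 2.58], [-1.31, 4.45], [0.11, 2.69], [-2.54, 2.54]. Speed limits (rad/s): [2.39, 2.39, 3.01, 3.14, 3.14, 3.14].

### API

Orientations are given as a 3x3 rotation matrix whose columns are the frame's x, y, z axes.
In Python, from station import arm gives the robot as it stands. The module is installed in compiled form; this text tells all that it offers.
- The arm moves only by the tool carry_out, never from a script. Its arguments are lists of equal length, an entry for each row: "offset": the shift along the tool's x, y, z in units of 250 mm (1.0 is 250 mm), a list of three; "dr": the turn, a rotation vector about the tool's x, y, z in units of 90 degrees (1.0 is 90 degrees), a list of three; "hand": the opening, from -1 (shut) to 1 (fully open). In form: {"offset": [[tx, ty, tz], ...], "dr": [[rx, ry, rz], ...], "hand": [hand, ...]}. A call has exactly 8 rows; each row is the pose to reach, as a shift and turn from the pose commanded when the call began, along the tool's axes at that moment; what a row does not reach only later rows make up. A row lasts 1/10 s, in which the tool goes at most 50 mm and 8.59 degrees, less where a joint would pass 70% of its speed; a pose out of reach is approached as far as the arm can. A call with a number of a shift or a turn outside -1 to 1 is refused whole. A call with a gripper value outside its range is refused whole. The fingers move at their own pace and stop on an object; the grip force is fixed at half the most. Time passes only in rows, so rows that repeat a pose let the fingers close, or fill a call up. It gives the time, the measured TCP pose, the force and the opening at its end, in the units of the state.
- arm.get_state(): the state, without advancing time (a new reading comes with each control period).
- arm.get_image(name): name is "scene" or "top"; returns a dict with "color" (480x640x3 uint8, red, green, blue), "intrinsics" (3x3 intrinsics, pixels), "world_from_camera" (4x4, takes a point from camera to world coordinates). Camera axes: x right, y up, looking along -z (the intrinsics and any distortion apply to the point x, -y, -z); pixel columns grow to the right and rows downward; lengths in mm; the calibration is good to about 2 mm. A picture is of the moment at which its call begins. There is no depth.
- arm.job_done(): hands the job in, once; it reports no verdict.
Trained networks look in the newest picture that a camera, given by its name, has taken for a name from the list of things; names that differ only in an ending like _2 or _b are one class to them, and where a whole thing is asked for, a point or a joint stands for the part that bears it (a point fixed in the world has none). Each returns a list of dicts, best first, with "p" (0 to 1); they miss things now and then, are a little off and sometimes report something else, mostly with a low value. They report only what shows in the picture. A call takes as long as a camera call.
- arm.trace(camera, query): "mask" (480x640 bool, what is visible of it) and "position" ([column, row] in pixels, amid what is visible of it).
The state is a dict: "clock": time; "joints": joint angles; "joint_velocities": joint speeds; "effort": joint torques, N m; "tool_pos": TCP position; "tcp_rot": TCP orientation; "wrist_force": force on the tool from outside, world axes, zero at the start; "wrist_torque": the same for the moment, N m; "finger_gap": opening from 0.0 (shut) to 1.0 (fully open).
Only numpy, scipy, OpenCV 4.12 (cv2) and the standard library are available. Lean on these libraries where they do the work, as an engineer would, in place of code of your own. Each camera call takes 0.05 s, during which the arm holds its last target.

### The job

The sample shuttle binds somewhere along its rail: take it by its green knob and slide it gently towards the red drag flag, pushing the flag ahead of it, until you clearly feel it bind, without forcing it into the tight spot. Then draw the shuttle back about 25 mm from the flag so that it stands free, with the flag left marking the tight spot, and let go. Touch the flag only with the shuttle and leave the other things on the bench as they are.

Things in the scene. Friction and masses are not known exactly. Their poses are not given: they have to be found in the camera images.
- feeder: the sample feeder's white rail housing, fixed to the bench: 130 (x) x 480 (y) mm, 30 mm tall, blue end blocks 40 mm tall; origin at the centre of its underside on the bench; the track runs along its y axis; its x points away from the robot, within about 20 degrees. The shuttle can move only along y: straying sideways is met with stiff side force.
- rail: the guide in that housing, same origin and axes. Hidden inside, at a place that cannot be seen and differs every time, is the tight spot. Running into it, the resistance grows by about 1.5 N per mm on top of the drag, and springs back on release. A total push of 7 to 12 N kept for half a second is a clear bind; above 20 N the guide is damaged.
- shuttle: the shuttle on the rail: aluminium plate 126 (x) x 100 (y) mm, top 50 mm above the bench; origin at bench height under the plate's centre; axes as the feeder's. Slides along y with about 1.5 N of drag and stays where it is left; its origin can be at y = -150 to +150 mm of the feeder. It binds 30 mm or more after first meeting the flag, at y = -10 to +100 mm.
- shuttle_knob (a point): grip centre of the shuttle's upright green knob, a cylinder 24 mm in diameter from 56 to 118 mm above the bench; this point is on its axis, 98 mm above the bench, 40 mm from the plate's centre on the robot's side (-x). A yellow tube rack fixed on the shuttle (50 x 92 mm, top 92 mm above the bench) begins 47 mm in +x from the knob's axis.
- shuttle_lead (a point): middle of the shuttle's leading (+y) edge, 42 mm above the bench, 50 mm in +y from the knob's axis.
- flag: the red drag flag, a rider on the rail in front (+y) of the shuttle: 34 (x) x 16 (y) mm, top 62 mm above the bench; origin at bench height below flag_tail; axes as the feeder's. Pushed by the shuttle's leading edge it slides with about 0.5 N of drag and stays where it was pushed to.
- flag_tail (a point): middle of the flag's face that looks at the shuttle, 42 mm above the bench. Its distance along y from shuttle_lead is the gap between the two, 0 when they touch.
- reagent: bystander: white plastic reagent bottle, 68 mm across, 150 mm tall; origin at the centre of its underside. Leave alone.
- tube_rack: bystander: yellow rack of capped tubes, 70 x 130 mm, 90 mm tall, standing loose on the bench (not the one on the shuttle); origin at the centre of its underside. Leave alone.
- timer: bystander: white bench timer, 60 x 80 mm, 22 mm tall; origin at the centre of its underside. Leave alone.
- dropper: bystander: amber dropper bottle, 32 mm across, 85 mm tall; origin at the centre of its underside. Leave alone.
- beaker: bystander: clear plastic beaker, 70 mm across, 90 mm tall; origin at the centre of its underside. Leave alone.
- pipette: bystander: hand pipette lying flat, about 240 mm long along its x, 24 mm thick; origin at the centre of its underside. Leave alone.

How it is judged:
By the outcome, as a careful person would: the job done as asked, in the order asked, and still so for the second after the job is handed in, with the robot touching nothing.
It also fails if it takes over 61 s, if anything falls off the work surface, if the arm or the gripper's body presses on something with over 40 N, if the wrist force passes 120 N, or if a joint passes its speed limit or range.

## Working session

There is one attempt and no reset: what is moved stays moved. The work goes in short steps, Python scripts to look and compute and a tool call to move; the robot and the scene stay as the last step left them, time stands still between calls to the robot, and variables do not carry over. Pictures are saved under pics/ and viewed, and the job is handed in when it is done.

Besides the shell and the picture viewer there is one more tool, called after "Call:" as name(argument=value, ...), one argument or row to a line, values as JSON. carry_out: Moves the arm, as the interface text tells. Shifts and turns lie within -1 to 1; 1 stands for 250 mm of shift or 90 degrees of turn. Its arguments: {"type":"object","properties":{"offset":{"type":"array"},"dr":{"type":"array"},"hand":{"type":"array"}},"required":["offset","dr","hand"]}

```bash
mkdir -p pics; python3 - <<'E'
from station import arm
import cv2, numpy as np
s=arm.get_state()
for k in s: print(k,np.round(s[k],3).tolist())
for c in ["scene","top"]:
    im=arm.get_image(c); cv2.imwrite(f"pics/{c}0.png",im["color"][:,:,::-1])
    print(c,im["intrinsics"],im["world_from_camera"], [k for k in im])
    for q in ["shuttle_knob","shuttle_lead","flag","flag_tail","shuttle","feeder"]:
        for r in arm.trace(c,q)[:2]:
            print(c,q,round(r["p"],2),r["position"],r["mask"].sum())
E
```

```text
clock 0.0
joints [1.294, 0.424, 1.631, 0.0, 1.089, -0.019]
joint_velocities [0.001, 0.0, -0.002, 0.001, 0.001, 0.001]
effort [0.0, -54.464, -27.366, 0.064, 0.023, -0.0]
tool_pos [159.194, 603.948, 301.906]
tcp_rot [[-0.0, 0.255, 0.967], [-0.001, 0.967, -0.255], [-1.0, -0.002, -0.0]]
wrist_force [0.721, 0.526, 0.176]
wrist_torque [-0.027, -0.004, -0.016]
finger_gap 0.996
scene [[433.08487473   0.         322.07063021]
 [  0.         433.08487473 239.74706399]
 [  0.           0.           1.        ]] [[-1.25680756e-01 -7.15553287e-01  6.87159255e-01  1.23574193e+03]
 [ 9.92049916e-01 -9.51356654e-02  8.23782043e-02  8.55197683e+01]
 [ 6.42735806e-03  6.92049636e-01  7.21821301e-01  7.79393186e+02]
 [ 0.00000000e+00  0.00000000e+00  0.00000000e+00  1.00000000e+00]] ['color', 'intrinsics', 'world_from_camera']
scene shuttle_knob 0.68 [253.3, 246.2] 2123
scene shuttle_lead 0.96 [253.9, 243.4] 2165
scene flag 0.53 [305.5, 249.4] 141
scene flag_tail 0.51 [305.3, 250.8] 111
scene shuttle 0.9 [251.4, 247.1] 2242
scene feeder 0.83 [313.1, 272.2] 12091
top [[529.88094127   0.         314.04732161]
 [  0.         529.88094127 242.68567049]
 [  0.           0.           1.        ]] [[-1.41762663e-02  9.73553045e-01 -2.28020837e-01  2.82868313e+02]
 [-9.99895814e-01 -1.31824798e-02  5.88080443e-03 -2.22407046e+01]
 [ 2.71939497e-03  2.28080449e-01  9.73638492e-01  1.28865096e+03]
 [ 0.00000000e+00  0.00000000e+00  0.00000000e+00  1.00000000e+00]] ['color', 'intrinsics', 'world_from_camera']
top shuttle_knob 0.86 [367.6, 242.0] 2124
top shuttle_knob 0.26 [130.8, 244.4] 946
top shuttle_lead 0.81 [369.8, 243.8] 2183
top shuttle 0.75 [368.1, 242.9] 2206
top shuttle 0.16 [481.0, 252.1] 765
top feeder 0.73 [315.3, 229.1] 11344
top feeder 0.33 [188.7, 172.6] 1916
```

View pics/scene0.png

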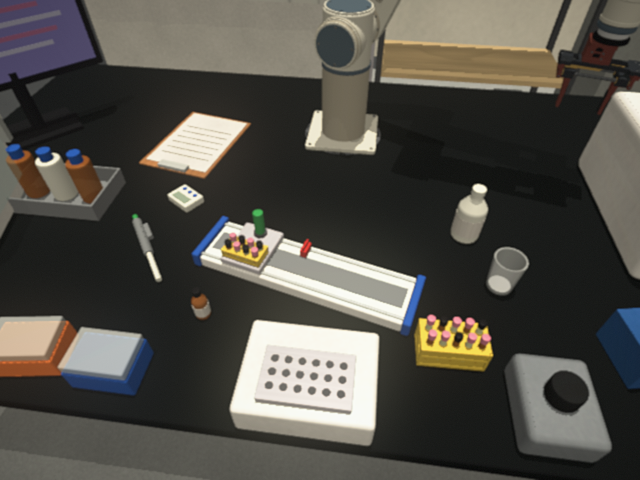

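View pics/top0.png

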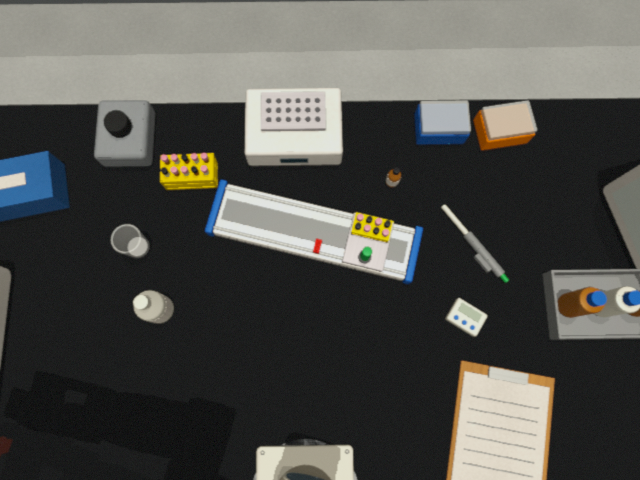

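Scene and top views agree. In the top picture the green knob is at about (367,254), the red flag at (318,245), and the blue end blocks at about (215,208) and (414,253). I'll measure these by colour.

```bash
cat > h.py <<'E'
from station import arm
import cv2, numpy as np
def ray(im,uv):
    K=im["intrinsics"];T=im["world_from_camera"]
    d=np.array([(uv[0]-K[0,2])/K[0,0],-(uv[1]-K[1,2])/K[1,1],-1.])
    return T[:3,3],T[:3,:3]@d
def atz(im,uv,z):
    o,d=ray(im,uv); return o+d*(z-o[2])/d[2]
def proj(im,P):
    T=im["world_from_camera"];K=im["intrinsics"]
    p=(np.atleast_2d(P)-T[:3,3])@T[:3,:3]
    return np.c_[K[0,0]*p[:,0]/-p[:,2]+K[0,2],-K[1,1]*p[:,1]/-p[:,2]+K[1,2]]
def tri(a,ua,b,ub):
    A=[];B=[]
    M=np.zeros((3,3));v=np.zeros(3)
    for im,u in((a,ua),(b,ub)):
        o,d=ray(im,u);d=d/np.linalg.norm(d);Q=np.eye(3)-np.outer(d,d);M+=Q;v+=Q@o
    return np.linalg.solve(M,v)
def blobs(im,box,kind):
    c=im["color"];h=cv2.cvtColor(c,cv2.COLOR_RGB2HSV).astype(int);H,S,V=h[...,0],h[...,1],h[...,2]
    m={"green":(H>45)&(H<90)&(S>120)&(V>40),"red":((H<8)|(H>172))&(S>170)&(V>70),"blue":(H>105)&(H<125)&(S>150)&(V>60)}[kind].copy()
    k=np.zeros_like(m);x0,y0,x1,y1=box;k[y0:y1,x0:x1]=1
    n,l,st,ce=cv2.connectedComponentsWithStats((m&k).astype(np.uint8))
    return [(st[i].tolist(),ce[i].round(1).tolist(),l==i) for i in range(1,n) if st[i][4]>15]
BOX={"top":(190,170,440,300),"scene":(180,200,440,340)}
E
python3 - <<'E'
from h import *
I={c:arm.get_image(c) for c in("top","scene")}
for c in I:
    for k in("green","red","blue"):
        for s,ce,m in blobs(I[c],BOX[c],k):
            ys,xs=np.nonzero(m); r=cv2.minAreaRect(np.c_[xs,ys].astype(np.float32))
            print(c,k,s,ce,np.round(cv2.boxPoints(r),1).tolist() if k=="blue" else "")
            if k=="blue": print("  z40",atz(I[c],ce,40).round(1))
    crop=I[c]["color"][BOX[c][1]:BOX[c][3],BOX[c][0]:BOX[c][2]]
    cv2.imwrite(f"pics/{c}_crop0.png",cv2.resize(crop[:,:,::-1],None,fx=3,fy=3,interpolation=cv2.INTER_CUBIC))
E
```

```text
top green [361, 247, 11, 14, 106] [365.7, 253.5] 
top red [314, 239, 8, 14, 68] [317.1, 245.6] 
top blue [204, 179, 24, 57, 384] [214.9, 207.3] [[202.8000030517578, 233.39999389648438], [217.60000610351562, 177.60000610351562], [227.5, 180.1999969482422], [212.6999969482422, 236.0]]
  z40 [667.9 212.6  40. ]
top blue [403, 225, 21, 59, 366] [413.6, 255.3] [[402.70001220703125, 282.5], [415.5, 224.6999969482422], [424.20001220703125, 226.60000610351562], [411.3999938964844, 284.3999938964844]]
  z40 [ 540.9 -269.1   40. ]
scene green [252, 209, 11, 24, 150] [257.3, 217.8] 
scene red [301, 239, 10, 17, 93] [305.5, 247.1] 
scene blue [192, 216, 36, 49, 389] [208.1, 238.7] [[188.0, 258.5], [217.1999969482422, 211.0], [228.3000030517578, 217.8000030517578], [199.1999969482422, 265.29998779296875]]
  z40 [ 564.  -266.5   40. ]
scene blue [404, 275, 22, 52, 406] [414.3, 300.2] [[402.70001220703125, 324.3999938964844], [417.70001220703125, 273.70001220703125], [425.6000061035156, 276.1000061035156], [410.70001220703125, 326.79998779296875]]
  z40 [680.1 214.2  40. ]
```

```bash
cat >> h.py <<'E'
from scipy.optimize import minimize
def rend(im,Ps,s=8):
    # union of hulls, antialiased (s subpixel) 480x640
    B=np.zeros((480*s//2,640*s//2),np.uint8) # subsample s/2
    f=s//2
    B=np.zeros((480*f,640*f),np.uint8)
    for P in Ps:
        u=proj(im,P); h=cv2.convexHull(u.astype(np.float32))[:,0]
        cv2.fillConvexPoly(B,np.round(((h+.5)*f-.5)*16).astype(np.int32),255,shift=4)
    return cv2.resize(B,(640,480),interpolation=cv2.INTER_AREA)/255.
def box(x0,x1,y0,y1,z0,z1): return np.array([[x,y,z] for x in(x0,x1) for y in(y0,y1) for z in(z0,z1)],float)
def cyl(r,z0,z1): 
    a=np.linspace(0,2*np.pi,40); return np.vstack([np.c_[r*np.cos(a),r*np.sin(a),a*0+z] for z in(z0,z1)])
def put(P,x,y,t):
    c,s=np.cos(t),np.sin(t); return P@np.array([[c,-s,0],[s,c,0],[0,0,1]]).T+[x,y,0]
def fit(I,kind,shape,p0,step,cams):
    obs={c:sum([m for _,_,m in blobs(I[c],BOX[c],kind)],np.zeros((480,640),bool)).astype(float) for c in cams}
    g=lambda a:cv2.GaussianBlur(a,(0,0),1.)
    def cost(p): return sum(((g(rend(I[c],shape(p)))-g(obs[c]))**2).sum() for c in cams)
    sim=np.vstack([p0]+[np.array(p0)+np.eye(len(p0))[i]*step[i] for i in range(len(p0))])
    r=minimize(cost,p0,method="Nelder-Mead",options=dict(initial_simplex=sim,maxiter=300,xatol=1e-3,fatol=.05))
    return r.x,r.fun
E
python3 - <<'E'
from h import *
I={c:arm.get_image(c) for c in("top","scene")}
def feeder(p):
    x,y,t,w=p
    return [put(box(-65,65,240-w,240,0,40),x,y,t),put(box(-65,65,-240,-240+w,0,40),x,y,t)]
for cams in(["top"],["scene"],["top","scene"]):
    r,f=fit(I,"blue",feeder,[608,-28,-.245,18],[8,8,.03,4],cams); print("feeder",cams,r.round(3),round(f,1))
t=r[2]; fx=r
R=np.array([[np.cos(t),-np.sin(t)],[np.sin(t),np.cos(t)]])
for cams in(["top"],["scene"],["top","scene"]):
    k,f=fit(I,"green",lambda p:[put(cyl(12,56,118),p[0],p[1],0)],[545,-150],[8,8],cams)
    print("knob",cams,k.round(1),round(f,1),"in feeder",((k-fx[:2])@R).round(1))
    k,f=fit(I,"red",lambda p:[put(box(-17,17,0,16,p[2],62),p[0],p[1],t)],[590,-30,30],[8,8,4],cams)
    print("flag",cams,k.round(1),round(f,1),"in feeder",((k[:2]-fx[:2])@R).round(1))
E
```

```text
feeder ['top'] [ 6.20466e+02 -1.72920e+01 -2.19000e-01 -1.40000e-02] 423.4
feeder ['scene'] [ 6.04795e+02 -2.48840e+01 -2.27000e-01 -1.63090e+01] 373.1
feeder ['top', 'scene'] [ 6.08063e+02 -2.66350e+01 -2.52000e-01 -1.76420e+01] 688.8
knob ['top'] [ 536.9 -148.1] 13.8 in feeder [ -38.7 -135.3]
flag ['top'] [561.1 -44.1  61.8] 7.9 in feeder [-41.2 -28.6]
knob ['scene'] [ 532.8 -148.8] 58.9 in feeder [ -42.5 -137.1]
flag ['scene'] [576.2 -38.5  56.2] 7.0 in feeder [-27.9 -19.5]
knob ['top', 'scene'] [ 535.5 -148.3] 74.3 in feeder [ -40.  -135.9]
flag ['top', 'scene'] [566.  -42.6  43.9] 55.7 in feeder [-36.8 -25.9]
```

View pics/top_crop0.png

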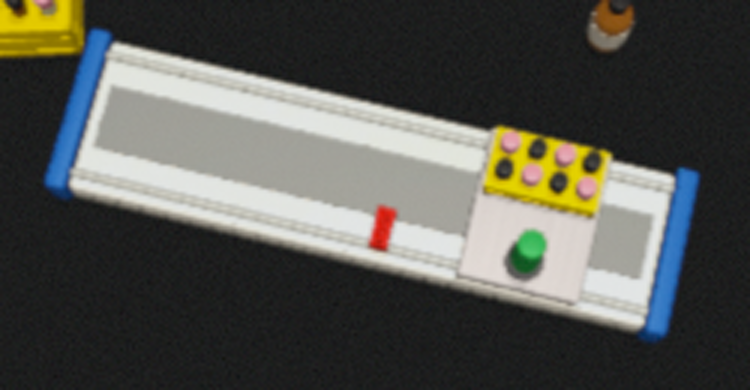

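Feeder fit: centre about (608,-27), yaw about -0.252 rad. The knob is at (535.5,-148.3), which is (-40,-136) in the feeder frame and matches the given geometry. The flag gap is about 60 mm. The tool's y axis already lies along the track. I'll cross over at height first.

Call:
carry_out(
  offset=[
    [0, -0.12, 0.106],
    [0, -0.24, 0.212],
    [0, -0.36, 0.318],
    [0, -0.48, 0.423],
    [0, -0.6, 0.529],
    [0, -0.72, 0.635],
    [0, -0.842, 0.741],
    [0, -0.842, 0.741],
  ],
  dr=[
    [0, 0, 0],
    [0, 0, 0],
    [0, 0, 0],
    [0, 0, 0],
    [0, 0, 0],
    [0, 0, 0],
    [0, 0, 0],
    [0, 0, 0],
  ],
  hand=[1, 1, 1, 1, 1, 1, 1, 1],
)

```text
clock: 1.7
tool_pos: [285.7, 350.2, 302.7]
tcp_rot: [[-0.0, 0.258, 0.966], [-0.001, 0.966, -0.258], [-1.0, -0.001, 0.0]]
wrist_force: [0.6, 0.3, -0.8]
finger_gap: 1.002
```

Call:
carry_out(
  offset=[
    [0, -0.12, 0.106],
    [0, -0.24, 0.212],
    [0, -0.36, 0.318],
    [0, -0.48, 0.423],
    [0, -0.6, 0.529],
    [0, -0.72, 0.635],
    [0, -0.842, 0.741],
    [0, -0.842, 0.741],
  ],
  dr=[
    [0, 0, 0],
    [0, 0, 0],
    [0, 0, 0],
    [0, 0, 0],
    [0, 0, 0],
    [0, 0, 0],
    [0, 0, 0],
    [0, 0, 0],
  ],
  hand=[1, 1, 1, 1, 1, 1, 1, 1],
)

```text
clock: 2.5
tool_pos: [412.3, 100.4, 303.1]
tcp_rot: [[0.002, 0.259, 0.966], [-0.0, 0.966, -0.259], [-1.0, 0.0, 0.002]]
wrist_force: [0.1, 1.2, 0.8]
finger_gap: 0.999
```

Call:
carry_out(
  offset=[
    [0, -0.12, 0.106],
    [0, -0.24, 0.212],
    [0, -0.36, 0.318],
    [0, -0.48, 0.423],
    [0, -0.6, 0.529],
    [0, -0.72, 0.635],
    [0, -0.842, 0.741],
    [0, -0.842, 0.741],
  ],
  dr=[
    [0, 0, 0],
    [0, 0, 0],
    [0, 0, 0],
    [0, 0, 0],
    [0, 0, 0],
    [0, 0, 0],
    [0, 0, 0],
    [0, 0, 0],
  ],
  hand=[1, 1, 1, 1, 1, 1, 1, 1],
)

```text
clock: 3.3
tool_pos: [538.2, -150.1, 302.8]
tcp_rot: [[0.002, 0.257, 0.966], [-0.001, 0.966, -0.257], [-1.0, -0.0, 0.002]]
wrist_force: [-0.5, 0.1, -0.1]
finger_gap: 1.001
```

Call:
carry_out(
  offset=[
    [0.1, 0.004, -0.012],
    [0.2, 0.004, -0.012],
    [0.3, 0.004, -0.012],
    [0.4, 0.004, -0.012],
    [0.49, 0.004, -0.012],
    [0.54, 0.004, -0.012],
    [0.575, 0.004, -0.012],
    [0.575, 0.004, -0.012],
  ],
  dr=[
    [0, 0, 0],
    [0, 0, 0],
    [0, 0, 0],
    [0, 0, 0],
    [0, 0, 0],
    [0, 0, 0],
    [0, 0, 0],
    [0, 0, 0],
  ],
  hand=[1, 1, 1, 1, 1, 1, 1, 1],
)

```text
clock: 4.1
tool_pos: [532.9, -145.4, 158.3]
tcp_rot: [[-0.001, 0.254, 0.967], [0.001, 0.967, -0.254], [-1.0, 0.0, -0.001]]
wrist_force: [0.5, -0.7, 0.7]
finger_gap: 1.001
```

```bash
python3 - <<'E'
from h import *
I={c:arm.get_image(c) for c in("top","scene")}
for c in I:
    b=BOX[c]; crop=I[c]["color"][b[1]-40:b[3],b[0]:b[2]]
    cv2.imwrite(f"pics/{c}_1.png",cv2.resize(crop[:,:,::-1],None,fx=3,fy=3,interpolation=cv2.INTER_CUBIC))
E
```

```text
(no output)
```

View pics/scene_1.png

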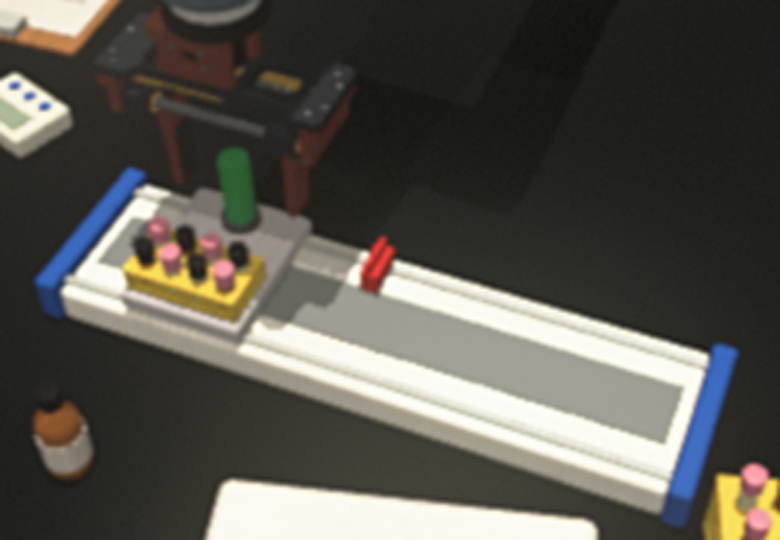

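View pics/top_1.png

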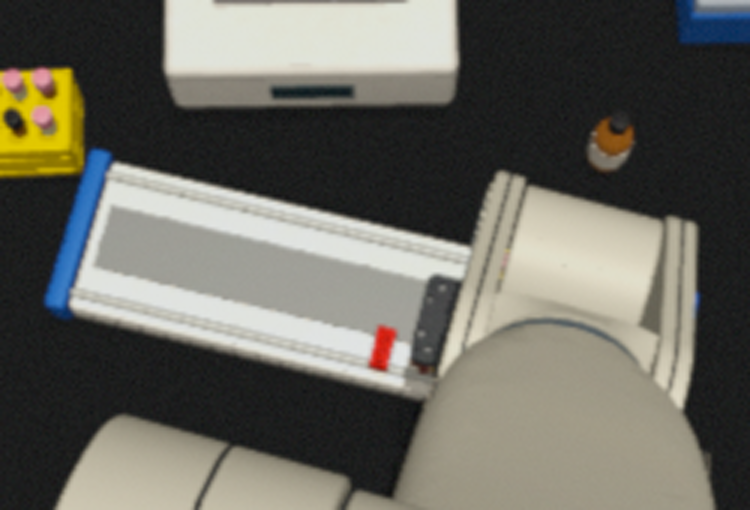

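Scene crop: the fingers straddle the green knob (237,185), with tips at about (178,180) and (297,210). The flag at (378,265) is clear. I'll check the settled pose.

```bash
python3 - <<'E'
from h import *
s=arm.get_state(); print(s["clock"],s["tool_pos"],np.round(s["wrist_force"],2))
I={"scene":arm.get_image("scene")}
im=I["scene"]
k,f=fit(I,"green",lambda p:[put(cyl(12,56,118),p[0],p[1],0)],[535,-148],[8,8],["scene"]); print(k,f)
s=arm.get_state(); print(s["clock"],s["tool_pos"])
# predicted tips in crop coords
p=np.array(s["tool_pos"]);R=np.array(s["tcp_rot"])
for y in(-44,44):
  for z in(-10,10):
    u=proj(im,p+R@[80,y,z])[0]; print(y,z,((u-[180,160])*3).round(0))
E
```

```text
4.2 [ 533.52230578 -146.00707206  159.54071748] [ 0.33  0.12 -0.29]
[ 537.52156848 -146.07861578] 24.88913551652228
4.25 [ 533.61845143 -146.19782831  159.80592891]
-44 -10 [194. 164.]
-44 10 [181. 181.]
44 -10 [294. 194.]
44 10 [283. 211.]
```

Call:
carry_out(
  offset=[
    [0, -0.002, 0.01],
    [0, -0.002, 0.01],
    [0, -0.002, 0.01],
    [0, -0.002, 0.01],
    [0, -0.002, 0.01],
    [0, -0.002, 0.01],
    [0, -0.002, 0.01],
    [0, -0.002, 0.01],
  ],
  dr=[
    [0, 0, 0],
    [0, 0, 0],
    [0, 0, 0],
    [0, 0, 0],
    [0, 0, 0],
    [0, 0, 0],
    [0, 0, 0],
    [0, 0, 0],
  ],
  hand=[1, 0.5, 0, -0.3, -1, -1, -1, -1],
)

```text
clock: 5.05
tool_pos: [535.3, -147.4, 158.9]
tcp_rot: [[-0.0, 0.255, 0.967], [0.0, 0.967, -0.255], [-1.0, -0.0, -0.0]]
wrist_force: [-0.4, -0.8, -0.1]
finger_gap: 0.4
```

Call:
carry_out(
  offset=[
    [0, 0, 0],
    [0, 0, 0],
    [0, 0, 0],
    [0, 0, 0],
    [0, 0, 0],
    [0, 0, 0],
    [0, 0, 0],
    [0, 0, 0],
  ],
  dr=[
    [0, 0, 0],
    [0, 0, 0],
    [0, 0, 0],
    [0, 0, 0],
    [0, 0, 0],
    [0, 0, 0],
    [0, 0, 0],
    [0, 0, 0],
  ],
  hand=[-1, -1, -1, -1, -1, -1, -1, -1],
)

```text
clock: 5.85
tool_pos: [535.3, -147.3, 158.9]
tcp_rot: [[-0.0, 0.255, 0.967], [0.0, 0.967, -0.255], [-1.0, 0.0, -0.0]]
wrist_force: [0.2, 0.9, 0.4]
finger_gap: 0.268
```

```bash
python3 - <<'E'
from h import *
s=arm.get_state(); print(s["clock"],s["tool_pos"],np.round(s["wrist_force"],2),s["finger_gap"])
E
```

```text
5.85 [ 535.33136982 -147.3419816   158.91341691] [0.2  0.92 0.42] 0.267645561392105
```

Gripped (23.6 mm opening). Now a gentle slide through the section where no bind is possible.

Call:
carry_out(
  offset=[
    [0, 0.01, 0],
    [0, 0.03, 0],
    [0, 0.055, 0],
    [0, 0.08, 0],
    [0, 0.105, 0],
    [0, 0.13, -0.001],
    [0, 0.15, -0.001],
    [0, 0.16, -0.001],
  ],
  dr=[
    [0, 0, 0],
    [0, 0, 0],
    [0, 0, 0],
    [0, 0, 0],
    [0, 0, 0],
    [0, 0, 0],
    [0, 0, 0],
    [0, 0, 0],
  ],
  hand=[-1, -1, -1, -1, -1, -1, -1, -1],
)

```text
clock: 6.65
tool_pos: [545.6, -108.0, 158.9]
tcp_rot: [[0.0, 0.254, 0.967], [-0.0, 0.967, -0.254], [-1.0, 0.0, 0.0]]
wrist_force: [1.3, -1.2, -2.1]
finger_gap: 0.267
```

Call:
carry_out(
  offset=[
    [0, 0.012, 0],
    [0, 0.03, 0],
    [0, 0.048, 0],
    [0, 0.066, 0],
    [0, 0.084, 0],
    [0, 0.1, 0],
    [0, 0.112, 0],
    [0, 0.12, 0],
  ],
  dr=[
    [0, 0, 0],
    [0, 0, 0],
    [0, 0, 0],
    [0, 0, 0],
    [0, 0, 0],
    [0, 0, 0],
    [0, 0, 0],
    [0, 0, 0],
  ],
  hand=[-1, -1, -1, -1, -1, -1, -1, -1],
)

```text
clock: 7.45
tool_pos: [553.1, -79.4, 158.9]
tcp_rot: [[0.0, 0.255, 0.967], [-0.0, 0.967, -0.255], [-1.0, 0.0, 0.0]]
wrist_force: [2.0, -3.4, -4.3]
finger_gap: 0.268
```

```bash
python3 - <<'E'
from h import *
s=arm.get_state(); print(s["clock"],s["tool_pos"],np.round(s["wrist_force"],2),s["finger_gap"])
d=np.array(s["tool_pos"])[:2]-[608.06,-26.6];t=-.252;print("feeder",d@[np.cos(t),np.sin(t)],d@[-np.sin(t),np.cos(t)])
im=arm.get_image("scene");b=BOX["scene"];crop=im["color"][b[1]-40:b[3],b[0]:b[2]]
cv2.imwrite("pics/scene_2.png",cv2.resize(crop[:,:,::-1],None,fx=3,fy=3,interpolation=cv2.INTER_CUBIC))
E
```

```text
7.45 [553.13378623 -79.35895527 158.91693253] [ 2.02 -3.43 -4.32] 0.26847346559291435
feeder -40.03642059079908 -64.78797223683202
```

View pics/scene_2.png

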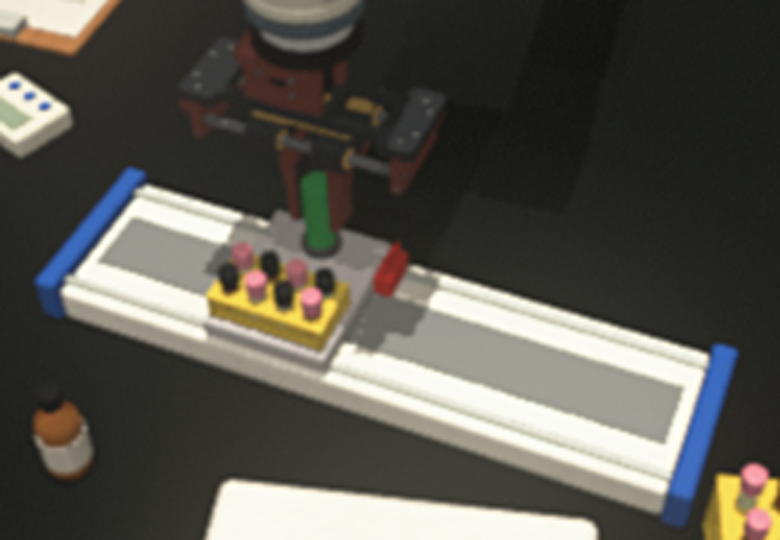

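The shuttle is now touching the flag at (391,270), with knob y about -65. It can't bind before y = -10, so 35 mm more is safe.

Call:
carry_out(
  offset=[
    [0, 0.012, 0],
    [0, 0.032, 0],
    [0, 0.052, 0],
    [0, 0.074, 0],
    [0, 0.096, 0],
    [0, 0.116, -0.001],
    [0, 0.132, -0.001],
    [0, 0.14, -0.001],
  ],
  dr=[
    [0, 0, 0],
    [0, 0, 0],
    [0, 0, 0],
    [0, 0, 0],
    [0, 0, 0],
    [0, 0, 0],
    [0, 0, 0],
    [0, 0, 0],
  ],
  hand=[-1, -1, -1, -1, -1, -1, -1, -1],
)

```text
clock: 8.3
tool_pos: [562.1, -45.1, 158.9]
tcp_rot: [[0.001, 0.255, 0.967], [-0.0, 0.967, -0.255], [-1.0, 0.0, 0.001]]
wrist_force: [3.8, -4.0, -6.0]
finger_gap: 0.267
```

Call:
carry_out(
  offset=[
    [0, 0.006, 0.001],
    [0, 0.014, 0.001],
    [0, 0.022, 0.002],
    [0, 0.03, 0.002],
    [0, 0.038, 0.002],
    [0, 0.046, 0.002],
    [0, 0.054, 0.002],
    [0, 0.06, 0.002],
  ],
  dr=[
    [0, 0, 0],
    [0, 0, 0],
    [0, 0, 0],
    [0, 0, 0],
    [0, 0, 0],
    [0, 0, 0],
    [0, 0, 0],
    [0, 0, 0],
  ],
  hand=[-1, -1, -1, -1, -1, -1, -1, -1],
)

```text
clock: 9.1
tool_pos: [565.8, -31.2, 158.9]
tcp_rot: [[-0.0, 0.255, 0.967], [0.0, 0.967, -0.255], [-1.0, -0.0, -0.0]]
wrist_force: [2.3, -3.0, -3.2]
finger_gap: 0.265
```

Call:
carry_out(
  offset=[
    [0, 0.004, 0.001],
    [0, 0.008, 0.001],
    [0, 0.012, 0.001],
    [0, 0.016, 0.001],
    [0, 0.02, 0.001],
    [0, 0.02, 0.001],
    [0, 0.02, 0.001],
    [0, 0.02, 0.001],
  ],
  dr=[
    [0, 0, 0],
    [0, 0, 0],
    [0, 0, 0],
    [0, 0, 0],
    [0, 0, 0],
    [0, 0, 0],
    [0, 0, 0],
    [0, 0, 0],
  ],
  hand=[-1, -1, -1, -1, -1, -1, -1, -1],
)

```text
clock: 9.9
tool_pos: [567.2, -26.4, 158.9]
tcp_rot: [[-0.001, 0.255, 0.967], [0.0, 0.967, -0.255], [-1.0, 0.0, -0.001]]
wrist_force: [-1.8, 0.5, 0.7]
finger_gap: 0.268
```

Call:
carry_out(
  offset=[
    [0, 0.003, 0],
    [0, 0.006, 0],
    [0, 0.009, 0],
    [0, 0.012, 0],
    [0, 0.015, 0],
    [0, 0.018, 0],
    [0, 0.021, 0],
    [0, 0.024, 0],
  ],
  dr=[
    [0, 0, 0],
    [0, 0, 0],
    [0, 0, 0],
    [0, 0, 0],
    [0, 0, 0],
    [0, 0, 0],
    [0, 0, 0],
    [0, 0, 0],
  ],
  hand=[-1, -1, -1, -1, -1, -1, -1, -1],
)

```text
clock: 10.7
tool_pos: [568.7, -20.6, 158.9]
tcp_rot: [[-0.001, 0.255, 0.967], [0.0, 0.967, -0.255], [-1.0, -0.0, -0.001]]
wrist_force: [-4.5, -0.6, 4.8]
finger_gap: 0.268
```

Call:
carry_out(
  offset=[
    [0, 0.003, -0.001],
    [0, 0.006, -0.001],
    [0, 0.009, -0.001],
    [0, 0.012, -0.001],
    [0, 0.015, -0.001],
    [0, 0.018, -0.001],
    [0, 0.021, -0.001],
    [0, 0.024, -0.001],
  ],
  dr=[
    [0, 0, 0],
    [0, 0, 0],
    [0, 0, 0],
    [0, 0, 0],
    [0, 0, 0],
    [0, 0, 0],
    [0, 0, 0],
    [0, 0, 0],
  ],
  hand=[-1, -1, -1, -1, -1, -1, -1, -1],
)

```text
clock: 11.5
tool_pos: [570.2, -14.8, 158.9]
tcp_rot: [[-0.0, 0.255, 0.967], [0.0, 0.967, -0.255], [-1.0, -0.0, -0.0]]
wrist_force: [-5.3, -1.0, 2.6]
finger_gap: 0.264
```

Call:
carry_out(
  offset=[
    [0, 0.003, -0.001],
    [0, 0.006, -0.001],
    [0, 0.009, -0.002],
    [0, 0.012, -0.002],
    [0, 0.015, -0.002],
    [0, 0.018, -0.002],
    [0, 0.021, -0.002],
    [0, 0.024, -0.002],
  ],
  dr=[
    [0, 0, 0],
    [0, 0, 0],
    [0, 0, 0],
    [0, 0, 0],
    [0, 0, 0],
    [0, 0, 0],
    [0, 0, 0],
    [0, 0, 0],
  ],
  hand=[-1, -1, -1, -1, -1, -1, -1, -1],
)

```text
clock: 12.3
tool_pos: [571.6, -9.0, 158.9]
tcp_rot: [[0.001, 0.255, 0.967], [-0.0, 0.967, -0.255], [-1.0, 0.0, 0.001]]
wrist_force: [-0.6, -1.3, -1.5]
finger_gap: 0.269
```

Call:
carry_out(
  offset=[
    [0, 0.003, 0],
    [0, 0.006, 0],
    [0, 0.009, 0],
    [0, 0.012, 0],
    [0, 0.015, 0],
    [0, 0.018, 0],
    [0, 0.021, 0],
    [0, 0.024, 0],
  ],
  dr=[
    [0, 0, 0],
    [0, 0, 0],
    [0, 0, 0],
    [0, 0, 0],
    [0, 0, 0],
    [0, 0, 0],
    [0, 0, 0],
    [0, 0, 0],
  ],
  hand=[-1, -1, -1, -1, -1, -1, -1, -1],
)

```text
clock: 13.1
tool_pos: [573.0, -3.6, 158.9]
tcp_rot: [[0.0, 0.255, 0.967], [-0.001, 0.967, -0.255], [-1.0, -0.001, 0.001]]
wrist_force: [0.7, -7.5, -4.0]
finger_gap: 0.264
```

The along-track force jumped from 1.4 to 7.1 N, so the shuttle is running into the tight spot. I'll nudge it 1.5 mm further and hold.

Call:
carry_out(
  offset=[
    [0, 0.003, 0],
    [0, 0.006, 0],
    [0, 0.006, 0],
    [0, 0.006, 0],
    [0, 0.006, 0],
    [0, 0.006, 0],
    [0, 0.006, 0],
    [0, 0.006, 0],
  ],
  dr=[
    [0, 0, 0],
    [0, 0, 0],
    [0, 0, 0],
    [0, 0, 0],
    [0, 0, 0],
    [0, 0, 0],
    [0, 0, 0],
    [0, 0, 0],
  ],
  hand=[-1, -1, -1, -1, -1, -1, -1, -1],
)

```text
clock: 13.9
tool_pos: [573.4, -2.4, 158.9]
tcp_rot: [[0.0, 0.255, 0.967], [-0.001, 0.967, -0.255], [-1.0, -0.001, 0.001]]
wrist_force: [1.0, -6.7, -4.5]
finger_gap: 0.268
```

```bash
python3 - <<'E'
from h import *
im=arm.get_image("scene")
s=arm.get_state(); print(s["clock"],s["tool_pos"],np.round(s["wrist_force"],2),s["finger_gap"])
b=BOX["scene"];crop=im["color"][b[1]-40:b[3],b[0]:b[2]]
cv2.imwrite("pics/scene_3.png",cv2.resize(crop[:,:,::-1],None,fx=3,fy=3,interpolation=cv2.INTER_CUBIC))
E
```

```text
13.95 [573.33661733  -2.39552333 158.93505761] [ 2.39 -7.05 -4.22] 0.2661136939548346
```

View pics/scene_3.png

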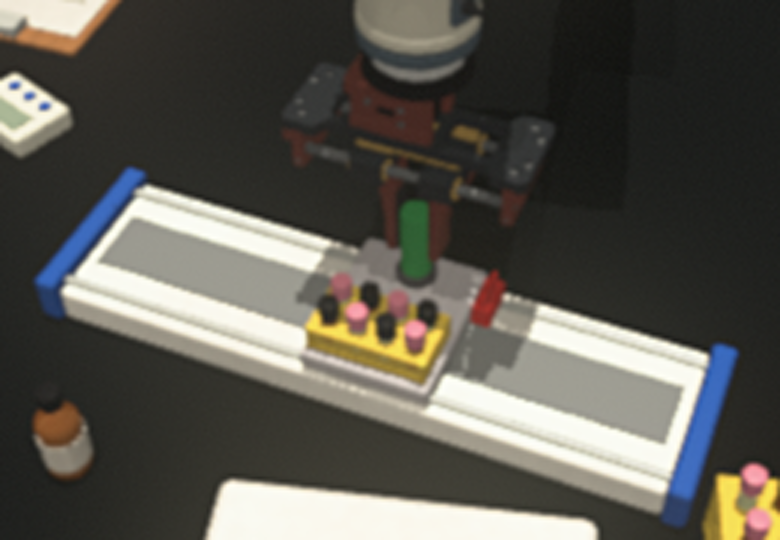

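Held force is 6.2 N now that the drag has relaxed, slightly short of a clear bind. One more 1.5 mm nudge should keep it at 8 to 10 N.

Call:
carry_out(
  offset=[
    [0, 0.003, 0],
    [0, 0.006, 0],
    [0, 0.006, 0],
    [0, 0.006, 0],
    [0, 0.006, 0],
    [0, 0.006, 0],
    [0, 0.006, 0],
    [0, 0.006, 0],
  ],
  dr=[
    [0, 0, 0],
    [0, 0, 0],
    [0, 0, 0],
    [0, 0, 0],
    [0, 0, 0],
    [0, 0, 0],
    [0, 0, 0],
    [0, 0, 0],
  ],
  hand=[-1, -1, -1, -1, -1, -1, -1, -1],
)

```text
clock: 14.75
tool_pos: [573.7, -1.2, 158.9]
tcp_rot: [[0.0, 0.255, 0.967], [-0.001, 0.967, -0.255], [-1.0, -0.001, 0.0]]
wrist_force: [0.9, -8.9, -3.0]
finger_gap: 0.265
```

```bash
python3 - <<'E'
from h import *
for i in range(3):
    s=arm.get_state(); f=s["wrist_force"]; print(s["clock"],s["tool_pos"],np.round(f,2),"along",.255*f[0]+.967*f[1]); 
    if i<2: arm.get_image("scene")
E
```

```text
14.75 [573.65960064  -1.23725054 158.9306199 ] [ 0.85 -8.89 -3.02] along -8.376118935530057
14.8 [573.59976964  -1.18773257 158.88131537] [ 1.06 -9.2  -3.77] along -8.625614294508008
14.85 [573.62922821  -1.1970569  158.92254408] [ 1.44 -9.03 -3.91] along -8.369344066003755
```

Held at 8.4–8.6 N for over half a second, which is a clear bind. Now drawing back about 25 mm.

Call:
carry_out(
  offset=[
    [0, -0.006, 0],
    [0, -0.02, 0],
    [0, -0.036, 0],
    [0, -0.054, 0],
    [0, -0.072, 0],
    [0, -0.088, 0],
    [0, -0.1, 0],
    [0, -0.104, 0],
  ],
  dr=[
    [0, 0, 0],
    [0, 0, 0],
    [0, 0, 0],
    [0, 0, 0],
    [0, 0, 0],
    [0, 0, 0],
    [0, 0, 0],
    [0, 0, 0],
  ],
  hand=[-1, -1, -1, -1, -1, -1, -1, -1],
)

```text
clock: 15.65
tool_pos: [567.2, -25.8, 158.9]
tcp_rot: [[0.001, 0.255, 0.967], [-0.0, 0.967, -0.255], [-1.0, 0.0, 0.001]]
wrist_force: [5.0, 1.5, -8.3]
finger_gap: 0.267
```

```bash
python3 - <<'E'
from h import *
im=arm.get_image("scene");im=arm.get_image("scene")
s=arm.get_state(); f=s["wrist_force"]; p=s["tool_pos"]; print(s["clock"],p,np.round(f,2),"along",.255*f[0]+.967*f[1],"back",(p[0]-573.63)*.2494+(p[1]+1.2)*.968)
b=BOX["scene"];crop=im["color"][b[1]-40:b[3],b[0]:b[2]]
cv2.imwrite("pics/scene_4.png",cv2.resize(crop[:,:,::-1],None,fx=3,fy=3,interpolation=cv2.INTER_CUBIC))
E
```

```text
15.75 [567.17375299 -25.89205811 158.95808552] [ 5.   -2.13 -7.55] along -0.7866454588379832 back -25.51210025257067
```

View pics/scene_4.png

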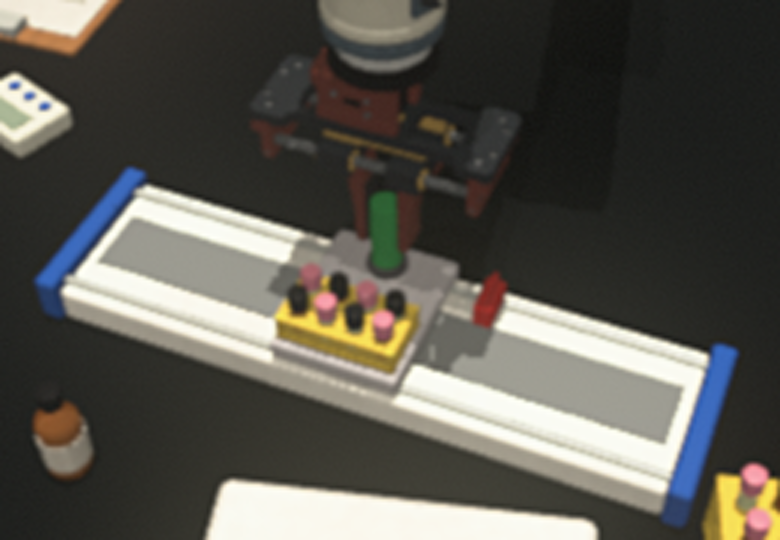

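Drawn back 25.5 mm; the flag stayed at (490,300). Next I relieve the small side load and release.

Call:
carry_out(
  offset=[
    [0, 0, 0.002],
    [0, 0, 0.002],
    [0, 0, 0.002],
    [0, 0, 0.002],
    [0, 0, 0.002],
    [0, 0, 0.002],
    [0, 0, 0.002],
    [0, 0, 0.002],
  ],
  dr=[
    [0, 0, 0],
    [0, 0, 0],
    [0, 0, 0],
    [0, 0, 0],
    [0, 0, 0],
    [0, 0, 0],
    [0, 0, 0],
    [0, 0, 0],
  ],
  hand=[-1, -1, -1, -0.4, -0.3, -0.1, 0.2, 0.6],
)

```text
clock: 16.55
tool_pos: [567.4, -25.5, 159.1]
tcp_rot: [[-0.0, 0.255, 0.967], [0.0, 0.967, -0.255], [-1.0, 0.0, -0.0]]
wrist_force: [-1.6, 0.8, 1.1]
finger_gap: 0.586
```

Call:
carry_out(
  offset=[
    [0, 0, 0],
    [0, 0, 0],
    [0, 0, 0],
    [0, 0, 0],
    [0, 0, 0],
    [0, 0, 0],
    [-0.03, 0, 0],
    [-0.06, 0, 0],
  ],
  dr=[
    [0, 0, 0],
    [0, 0, 0],
    [0, 0, 0],
    [0, 0, 0],
    [0, 0, 0],
    [0, 0, 0],
    [0, 0, 0],
    [0, 0, 0],
  ],
  hand=[0.8, 1, 1, 1, 1, 1, 1, 1],
)

```text
clock: 17.35
tool_pos: [567.4, -25.5, 174.4]
tcp_rot: [[-0.0, 0.255, 0.967], [0.0, 0.967, -0.255], [-1.0, -0.0, -0.0]]
wrist_force: [0.7, -0.7, -0.5]
finger_gap: 1.0
```

Free. Raise up and move back toward the robot for a clear view.

Call:
carry_out(
  offset=[
    [-0.08, 0, 0],
    [-0.16, 0, 0],
    [-0.24, 0, 0],
    [-0.32, 0, 0],
    [-0.4, 0, 0],
    [-0.48, 0, 0],
    [-0.54, 0, 0],
    [-0.56, 0, 0],
  ],
  dr=[
    [0, 0, 0],
    [0, 0, 0],
    [0, 0, 0],
    [0, 0, 0],
    [0, 0, 0],
    [0, 0, 0],
    [0, 0, 0],
    [0, 0, 0],
  ],
  hand=[1, 1, 1, 1, 1, 1, 1, 1],
)

```text
clock: 18.15
tool_pos: [568.2, -25.6, 316.5]
tcp_rot: [[0.004, 0.255, 0.967], [-0.0, 0.967, -0.255], [-1.0, 0.001, 0.004]]
wrist_force: [0.3, 0.5, 0.2]
finger_gap: 1.001
```

Call:
carry_out(
  offset=[
    [0, 0.1, -0.02],
    [0, 0.22, -0.04],
    [0, 0.34, -0.06],
    [0, 0.46, -0.1],
    [0, 0.58, -0.14],
    [0, 0.7, -0.18],
    [0, 0.8, -0.2],
    [0, 0.84, -0.2],
  ],
  dr=[
    [0, 0, 0],
    [0, 0, 0],
    [0, 0, 0],
    [0, 0, 0],
    [0, 0, 0],
    [0, 0, 0],
    [0, 0, 0],
    [0, 0, 0],
  ],
  hand=[1, 1, 1, 1, 1, 1, 1, 1],
)

```text
clock: 18.95
tool_pos: [572.3, 192.2, 313.7]
tcp_rot: [[-0.0, 0.253, 0.967], [0.0, 0.967, -0.253], [-1.0, 0.0, -0.0]]
wrist_force: [0.4, -0.3, -0.1]
finger_gap: 1.0
```

```bash
python3 - <<'E'
from h import *
I={c:arm.get_image(c) for c in("top","scene")}
for c in I: cv2.imwrite(f"pics/{c}_5.png",I[c]["color"][:,:,::-1])
fx=np.array([608.06,-26.6]);t=-.252;R=np.array([[np.cos(t),-np.sin(t)],[np.sin(t),np.cos(t)]])
for cams in(["top"],["scene"]):
    k,f=fit(I,"green",lambda p:[put(cyl(12,56,118),p[0],p[1],0)],[567,-26],[8,8],cams)
    g,f2=fit(I,"red",lambda p:[put(box(-17,17,0,16,50,62),p[0],p[1],t)],[587,50],[8,8],cams)
    a,b=(k-fx)@R,(g-fx)@R
    print(cams,"knob",a.round(1),"flag",b.round(1),"gap",(b[1]-a[1]-50).round(1),f,f2)
print(arm.get_state()["wrist_force"])
E
```

```text
['top'] knob [-38.3 -11. ] flag [-40.   62.3] gap 23.3 13.549926090865458 11.237693936343756
['scene'] knob [-44.6 -11.4] flag [-28.9  70.1] gap 31.5 81.77522142576544 10.217214080517321
[0.32516279 0.11299965 0.31543943]
```

View pics/top_5.png

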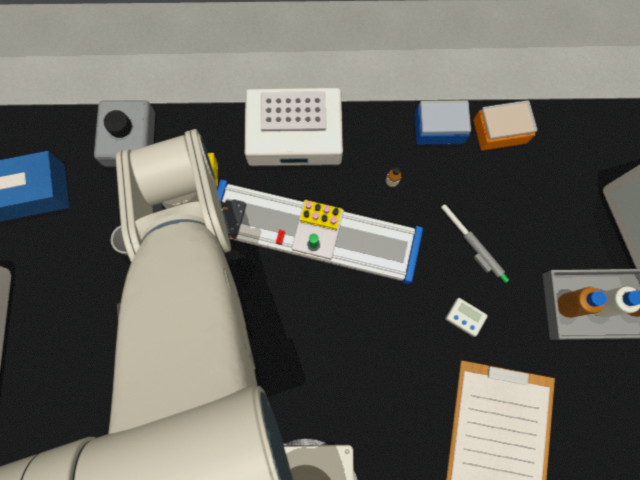

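View pics/scene_5.png

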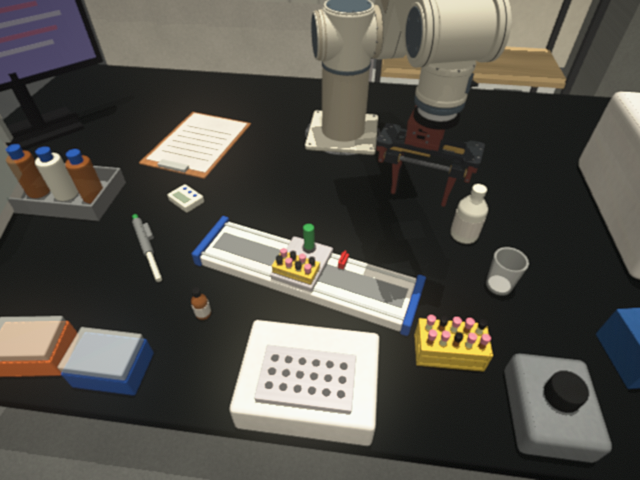

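```bash
python3 - <<'E'
from station import arm
print(arm.job_done(), arm.get_state()["clock"])
E
```

```text
the job is handed in; nothing more can be done
the job is handed in; nothing more can be done
```

I took the shuttle by its green knob and slid it towards the flag, pushing the flag ahead, until it clearly bound at about y = +15 mm on the feeder. I then drew it back, let go and handed the job in at about 19 s.

- **Bind:** the push along the track rose from about 1.5–2.5 N while sliding to 7 N. It held at 8.4–8.6 N for over half a second; no reading went above that, well below the 20 N limit. The push reached this in two small 1.5 mm nudges, because the first one settled at 6.2 N, just short of a clear bind.
- **Gap:** the arm's own position puts the drawback at 25.5 mm, and the flag stayed put in the pictures before and after.
- **Where the checks disagree:** the final camera fits gave 23 mm from the top view and 31 mm from the scene view. The flag is only a few pixels wide and its visible height is unclear, so I trusted the arm's figure.
- **Rest of the bench:** the other things look unmoved in the last pictures (the arm hides some of them from above). The gripper is clear, with wrist force near zero.

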